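# Try the cover in the spares drawer and hold it open

### The arm

A 7-joint arm with a two-finger parallel gripper is mounted at the origin on the work surface. World frame = base frame: x ahead of the robot, y to its left, z up, the work surface at z = 0. Lengths are in m, angles in rad, forces in N, time in s.
With the tool pointing down it reaches from about 0.425 to 0.95 m from the base axis. Payload 4.7 kg.
Tool frame: the origin (TCP) lies between the finger pads; the fingertips stand 25 mm ahead of it and the grasp point (between the pads) lies 6 mm ahead of it; x points along the fingers, z is the direction in which the jaws open and shut, and the axes are right-handed (so a half turn about x gives the same grasp; the last joint's range is limited). The gripper opens to 85 mm and grips with 20 to 120 N. Pads are 22 mm wide; open, the fingers measure 114 mm over their backs; the gripper's body (76 mm by 85 mm) begins 54 mm behind the grasp point. The pads swing forward as they close: fully open they stand 13 mm farther back than shut.
Start: joints at [1.128, 0.469, -0.049, 1.532, 0.024, 1.141, -0.082], TCP at [0.271, -0.618, 0.256] pointing down, gripper open.
Joint ranges: [-2.59, 2.59], [-0.33, 1.99], [-1.39, 1.29], [0.1, 2.45], [-1.04, 4.18], [0.21, 1.99], [-2.66, 2.66]. Speed limits (rad/s): [2.57, 2.57, 3.14, 3.14, 3.14, 3.14, 3.14].

### API

Orientations are given as a 3x3 rotation matrix whose columns are the frame's x, y, z axes.
In Python, from rig import * gives the robot as it stands. Calls block until the motion is done:
- movep(position, orientation): joint-space move of the TCP to a pose.
- move_l(position, attitude=None, feed=0.15, until_force=None): straight line of the TCP; attitude=None keeps the orientation; feed is the mean speed in m/s. With until_force (N) it stops when the force on the tool has changed by that much, and returns True; else False.
- move_joints(angles): joint-space move.
- command_gripper(opening, newtons=None): finger opening in m; newtons is the grip in N (None keeps the last); returns when the fingers have stopped.
- sleep(seconds).
- inverse_kinematics(position, orientation): joint angles nearest the present ones, or None.
- sense(): the state.
- camera(name): name is "scene" or "top" or "wrist"; returns (picture, depth): 480x640x3 uint8, red, green, blue; 480x640 float32, m along the optical axis (not along the pixel's ray), 0 where there is no reading.
- camera_params(name): a dict with "K" (3x3 intrinsics, pixels), "position" and "rotation" of the camera in the world; the wrist camera has in their place "tool_from_camera" (4x4, takes a point from camera to tool coordinates, whose origin is the TCP and whose axes are the tool frame's). Camera axes: x right, y down, z forward; pixel columns grow to the right and rows downward; lengths in m; the calibration is good to about 2 mm. A picture is of the moment at which its call begins: read the wrist's pose just before it. camera_params takes no time and is no camera call.
A pose or a line that the arm cannot do raises Unreachable and nothing moves.
- finish_job(): hands the job in, once; it reports no verdict.
The state is a dict: "time_s": time; "joint_pos": joint angles; "qd": joint speeds; "joint_efforts": joint torques, N m; "position": TCP position; "tcp_rot": TCP orientation; "wrist_force": force on the tool from outside, world axes, zero at the start; "ft_torque": the same for the moment, N m; "finger_gap": finger opening in m.
Only numpy, scipy, OpenCV 4.12 (cv2) and the standard library are available. Lean on these libraries where they do the work, as an engineer would, in place of code of your own. Each camera call takes 0.05 s, during which the arm holds its last target. There are 200 camera calls.

### The job

Pull the drawer of the little chest out to its stop, then, before touching the slide catch, tug up on the cover's lifting bar to find out whether the cover is caught. If it is caught, slide the catch towards the drawer front to its other end; then lift the cover to 45 degrees or a little more and finish still holding it up there, with the drawer still out. Leave the bell cup and the counterweight where they stand.

Things in the scene. Friction and masses are not known exactly. Their poses are not given: they have to be found in the camera images.
- chest: Wooden one-drawer chest standing fixed on the desk, 200 (x) x 270 (y) x 106 (z) mm; origin at the centre of its underside. Its -x face (towards the robot at yaw 0) is the open front, and the drawer slides out along the chest's own -x. A fixed rack with pendulum rods, 225 mm tall, stands on its -y side, 200 mm or more from its origin.
- drawer (a joint): How far the drawer is out, m: 0 shut, 0.14 at its stop. It starts 0 to 0.015 out. About 2 N of friction, stays where it is left. Its front board is 12 mm thick, 248 wide, top edge 92 mm above the desk, flush with the chest's front face when shut.
- drawer_pull (a point): Middle of the drawer's pull, a steel bar 10 mm thick and 80 mm long, level and parallel to the chest's y, 42 mm in front of the drawer front and 76 mm above the desk. It can be pinched from above (fingers closing along the chest's x).
- cover (a joint): Angle of the cover, rad: 0 shut, grows as its free (-y) edge rises, at most 1.3. It weighs 0.15 to 0.3 kg and falls shut if let go. Caught, it rises by about 0.02 rad (3 mm at the bar) and stops dead; free, it keeps rising easily. It may start caught or free; this cannot be seen from outside.
- cover_bar (a point): Middle of the cover's round steel lifting bar, 10 mm thick, 70 mm long, parallel to the chest's x, on a post at each end, 36 mm above the cover's top face (85 mm above the desk when shut). Drawer at its stop: 165 mm to -x and 36 mm to -y of the chest's origin. Pinch it from above, fingers closing along the chest's y; it turns between them as the cover swings.
- cover_hinge (a point): Middle of the cover's hinge line, which runs along the chest's x at the cover's +y edge, 46 mm above the desk. The shut bar lies 122 mm to -y of it and 38 mm above it. The cover is an aluminium plate in the drawer, 112 (x) x 148 (y) x 5 mm.
- catch (a joint): Position of the slide catch, m: 0 at the end of its slot nearer the chest (where it always starts), 0.016 at the end nearer the drawer front. It takes about 2 N and stays where it is left. If the cover is caught at one end it is free at the other, and the other way round: moving the catch while the cover is free catches it.
- catch_knob (a point): Centre of the top face of the catch's dark steel knob, 14 x 14 mm and 23 mm tall, standing on the wooden ledge beside the cover's free edge (56 mm to -y of the shut bar). The ledge's top is 49 mm above the desk. The knob slides along the chest's x.
- bell_cup: Ivory plastic bell cup, open upwards, 72 mm wide, 42 mm high, standing loose to the drawer's left or thereabouts; origin at the centre of its underside. A bystander.
- counterweight: Pewter counterweight, a round disc 48 mm wide with a 20 mm neck, 38 mm high, 0.35 kg, standing loose to the other side of the drawer; origin at the centre of its underside. A bystander.

How it is judged:
On the way, in this order (a step that is already met when the one before it is completed fails the run):
1. the drawer is out to its stop, the cover not yet raised (value of joint drawer above 0.132 m and value of joint cover below 0.01 rad), for 0.2 s.
2. the cover is tugged up by the fingers while the catch is still where it was found (value of joint cover above 0.012 rad and contact force between the fingers and cover above 0.5 N and value of joint catch below 0.004 m), for 0.1 s.
At the end, for the whole second after the job is handed in: The drawer is at least 125 mm out, and the cover is held still by the fingers (contact at least 0.4 N) at more than 0.65 rad (37 degrees), nothing else propping it; the program ends while holding it (value of joint drawer above 0.125 m and value of joint cover above 0.65 rad and velocity of joint cover between -0.15 and 0.15 rad/s and contact force between the fingers and cover above 0.4 N and contact force between cover and bell_cup below 0.05 N and contact force between cover and counterweight below 0.05 N); the arm keeps its last pose, push and grip.
It fails at once if the bell cup is shifted more than 20 mm (distance of bell_cup from where it was at the start of the episode above 0.02 m).
It fails at once if the counterweight is shifted more than 20 mm (distance of counterweight from where it was at the start of the episode above 0.02 m).
It also fails if it takes over 64 s, if anything falls off the work surface, if the arm or the gripper's body presses on something with over 40 N, if the wrist force passes 120 N, or if a joint passes its speed limit or range.

## Working session

There is one attempt and no reset: what is moved stays moved. The work goes in short steps, each a Python script; the robot and the scene stay as the last script left them, time stands still between calls to the robot, and variables do not carry over. Pictures are saved under pics/ and viewed, about 8 in all and at most 12, crops included, and the job is handed in when it is done.

```bash
mkdir -p pics
python3 - <<'E'
from rig import *
import cv2,numpy as np
for n in("top","scene"):
    p,d=camera(n);cv2.imwrite(f"pics/{n}0.png",p[:,:,::-1]);np.save(f"pics/{n}0.npy",d)
    c=camera_params(n);print(n,c)
print(sense()["tcp_rot"],sense()["wrist_force"])
E
```

```text
top {'K': array([[487.24883637,   0.        , 331.1763929 ],
       [  0.        , 487.24883637, 238.75697619],
       [  0.        ,   0.        ,   1.        ]]), 'position': array([ 0.56971588, -0.00114832,  0.93583425]), 'rotation': array([[ 0.00480226, -0.99563971,  0.09315848],
       [-0.99997801, -0.00435528,  0.00500073],
       [-0.00457319, -0.09318044, -0.99563874]])}
scene {'K': array([[614.70218163,   0.        , 313.01515273],
       [  0.        , 614.70218163, 241.082069  ],
       [  0.        ,   0.        ,   1.        ]]), 'position': array([1.19680739, 0.17647149, 0.85550047]), 'rotation': array([[-0.30762007,  0.76780817, -0.56199689],
       [ 0.95149069,  0.24453419, -0.18673107],
       [-0.00594619, -0.59217703, -0.80578595]])}
[[-7.58912948e-04  9.15596884e-01  4.02096718e-01]
 [ 1.59219507e-03  4.02097430e-01 -9.15595501e-01]
 [-9.99998444e-01 -5.46408669e-05 -1.76296579e-03]] [-0.65322178 -0.33775961  0.16445352]
```

View pics/top0.png

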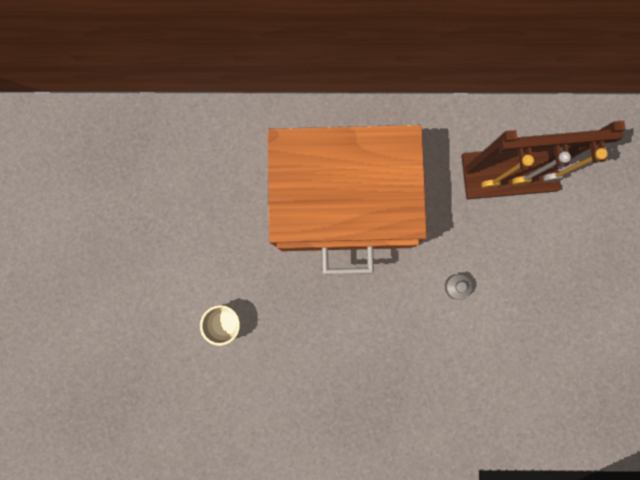

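View pics/scene0.png

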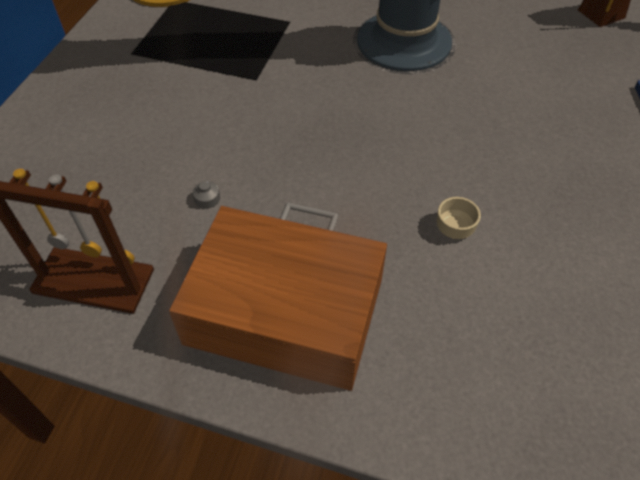

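The top view shows the chest's top with corners near (269,129), (421,126), (425,237) and (270,243). The pull bar runs from (323,271) to (372,270), the cup is at (220,325), the weight at (460,287), and the rack is on the right.

```bash
cat > h.py <<'E'
from rig import *
import numpy as np, cv2
def ray(n,uv,z):
    c=camera_params(n);d=c["rotation"]@np.linalg.inv(c["K"])@[uv[0],uv[1],1]
    return c["position"]+d*(z-c["position"][2])/d[2]
def cloud(n,d):
    c=camera_params(n);v,u=np.mgrid[:480,:640];K=c["K"]
    P=np.stack([(u-K[0,2])/K[0,0]*d,(v-K[1,2])/K[1,1]*d,d],-1)
    return P@c["rotation"].T+c["position"]
E
python3 - <<'E'
from h import *
d=np.load("pics/top0.npy");P=cloud("top",d)
for uv in [(269,129),(421,126),(425,237),(270,243)]: print(uv,ray("top",uv,.106).round(4))
for uv in [(323,271),(372,270)]: print(uv,ray("top",uv,.076).round(4), P[uv[1],uv[0]].round(3))
print("cup",ray("top",(220,325),.042).round(3),"wt",ray("top",(460,287),.038).round(3))
R=np.zeros((480,640),bool);R[100:260,250:440]=1
m=R&(abs(P[...,2]-.106)<.008)&(d>0)
q=P[m][:,:2].astype(np.float32);print(m.sum(),P[m][:,2].mean(),cv2.minAreaRect(q))
R[:]=0;R[252:280,310:390]=1
m=R&(P[...,2]>.055)&(P[...,2]<.1)&(d>0);q=P[m];print("pull",m.sum(),q.min(0),q.max(0),q.mean(0))
ii=np.argwhere(m);print(ii.min(0),ii.max(0))
E
```

```text
(269, 129) [0.8396 0.1127 0.106 ]
(421, 126) [ 0.8459 -0.1529  0.106 ]
(425, 237) [ 0.6511 -0.1574  0.106 ]
(270, 243) [0.6396 0.1076 0.106 ]
(323, 271) [0.5931 0.0173 0.076 ] [0.593 0.017 0.078]
(372, 270) [ 0.5952 -0.069   0.076 ] [ 0.595 -0.069  0.08 ]
cup [0.495 0.204 0.042] wt [ 0.566 -0.233  0.038]
17711 0.10639554695479014 ((0.7457447052001953, -0.02223464846611023), (0.2007315307855606, 0.270312637090683), 1.7234951257705688)
pull 459 [ 0.58946127 -0.07078768  0.07493223] [0.62677468 0.01927895 0.08516721] [ 0.60145627 -0.02646456  0.08029143]
[252 322] [273 373]
```

```bash
cat >> h.py <<'E'
O=np.array([.7457,-.0222,0]);yaw=np.radians(1.55)
cx=np.array([np.cos(yaw),np.sin(yaw),0]);cy=np.array([-cx[1],cx[0],0]);ez=np.array([0,0,1.])
def W(x,y,z): return O+cx*x+cy*y+ez*z          # chest frame -> world
def att(z): return np.stack([-ez,np.cross(z,-ez),z],1)
RP=att(cx); RB=att(-cy)                          # pull grasp, bar grasp
def st(t=""):
    s=sense();print(t,"t%.1f"%s["time_s"],"tcp",(s["position"]-O)@np.stack([cx,cy,ez],1),"F",s["wrist_force"].round(1),"gap %.4f"%s["finger_gap"])
np.set_printoptions(precision=4,suppress=True)
E
python3 - <<'E'
from h import *
px=-.142-.010
q=[inverse_kinematics(W(px,0,.25),r) for r in(RP,att(-cx))];print(q)
R=RP if abs(q[0][6])<2.2 else att(-cx)
movep(W(px,0,.2),R)
command_gripper(.034,40)
move_l(W(px,0,.084),feed=.1,until_force=8);st("down")
command_gripper(0,40);st("grip")
E
```

```text
[array([ 0.4556,  0.4163, -0.6417,  1.7121,  0.2744,  1.1046, -0.2427]), array([-0.7979,  0.5457,  1.1168,  1.7821, -0.5345,  1.1573, -2.6269])]
down t4.4 tcp [-0.1514  0.0001  0.0847] F [ 0.3 -0.1  0.6] gap 0.0341
grip t4.7 tcp [-0.1517 -0.      0.0847] F [-2.3 -0.6  4.8] gap 0.0084
```

Run:
```python
from h import *
r=move_l(W(-.262,0,.084),feed=.1);st("pull1")
r=move_l(W(-.290,0,.084),feed=.04,until_force=12);print(r);st("pull2")
sleep(.4)
command_gripper(.034);st("open")
move_l(W(-.282,0,.2),feed=.15)
p,d=camera("top");cv2.imwrite("pics/top1.png",cv2.resize(p[180:420,180:500,::-1],None,fx=2,fy=2));np.save("pics/top1.npy",d)
```

```text
pull1 t6.0 tcp [-0.2631 -0.0002  0.0846] F [-0.9  0.1  8.8] gap 0.0087
True
pull2 t6.5 tcp [-0.2826 -0.0003  0.0847] F [ 0.8 -0.   0.3] gap 0.0083
open t7.3 tcp [-0.2801 -0.0004  0.0853] F [-0.2  0.6 -0.5] gap 0.0341
```

View pics/top1.png

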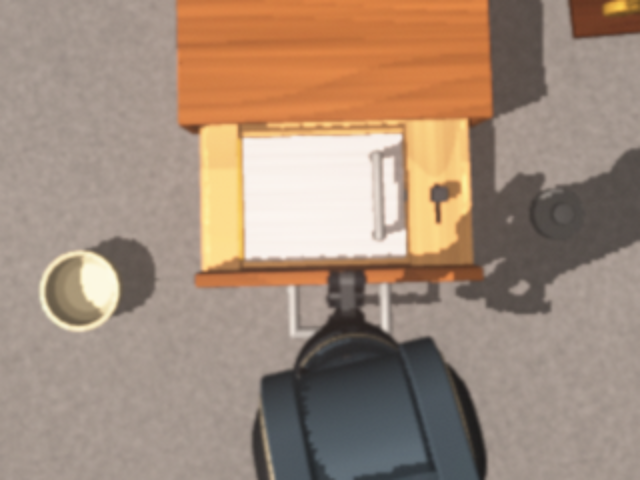

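The drawer is out. In full-image pixels the lifting bar runs from (368,256) to (369,299), and the knob is at (399,276) with its slot below it, towards the front.

Run:
```python
from h import *
M=np.stack([cx,cy,ez],1)
for uv,z in [((368.5,256.5),.09),((369.5,299),.09),((399.5,276.5),.072),((342,316),.092)]: print(uv,(ray("top",uv,z)-O)@M)
print("expected bar -.165 -.036 .085; knob y -.092")
movep(W(-.165,-.038,.21),RB)
command_gripper(.040,40)
from rig import *
s=sense();p,d=camera("wrist");c=camera_params("wrist");print(c,s["position"],s["tcp_rot"])
cv2.imwrite("pics/w1.png",p[:,:,::-1]);np.save("pics/w1.npy",d)
T=c["tool_from_camera"];K=c["K"];v,u=np.mgrid[:480,:640]
Q=np.stack([(u-K[0,2])/K[0,0]*d,(v-K[1,2])/K[1,1]*d,d],-1)@T[:3,:3].T+T[:3,3]
Q=((Q@s["tcp_rot"].T+s["position"])-O)@M;np.save("pics/w1c.npy",Q)
ok=d>0
m=ok&(abs(Q[...,2]-.086)<.006)&(abs(Q[...,1]+.036)<.03)&(abs(Q[...,0]+.165)<.06);print("bar",m.sum(),np.percentile(Q[m],[3,50,97],axis=0) if m.any() else 0)
m=ok&(abs(Q[...,2]-.072)<.006)&(abs(Q[...,1]+.092)<.02)&(abs(Q[...,0]+.165)<.06);print("knob",m.sum(),np.percentile(Q[m],[3,50,97],axis=0) if m.any() else 0)
st()
```

```text
(368.5, 256.5) [-0.1285 -0.0362  0.09  ]
(369.5, 299) [-0.2018 -0.0358  0.09  ]
(399.5, 276.5) [-0.1641 -0.0912  0.072 ]
(342, 316) [-0.2297  0.0123  0.092 ]
expected bar -.165 -.036 .085; knob y -.092
{'K': array([[385.4384,   0.    , 314.6795],
       [  0.    , 385.4384, 242.0978],
       [  0.    ,   0.    ,   1.    ]]), 'tool_from_camera': array([[ 0.0008, -0.2667,  0.9638, -0.1173],
       [-0.0002, -0.9638, -0.2667,  0.0677],
       [ 1.    ,  0.    , -0.0008,  0.0005],
       [ 0.    ,  0.    ,  0.    ,  1.    ]])} [ 0.5816 -0.0647  0.21  ] [[-0.0001  0.9996  0.0272]
 [-0.      0.0272 -0.9996]
 [-1.     -0.0001  0.    ]]
bar 1750 [[-0.1997 -0.0412  0.0852]
 [-0.1613 -0.0366  0.0885]
 [-0.1271 -0.0321  0.0901]]
knob 427 [[-0.1712 -0.0988  0.0682]
 [-0.164  -0.092   0.0715]
 [-0.1578 -0.0858  0.0729]]
 t9.8 tcp [-0.1652 -0.0381  0.2101] F [0.2 0.3 0.2] gap 0.0398
```

View pics/w1.png

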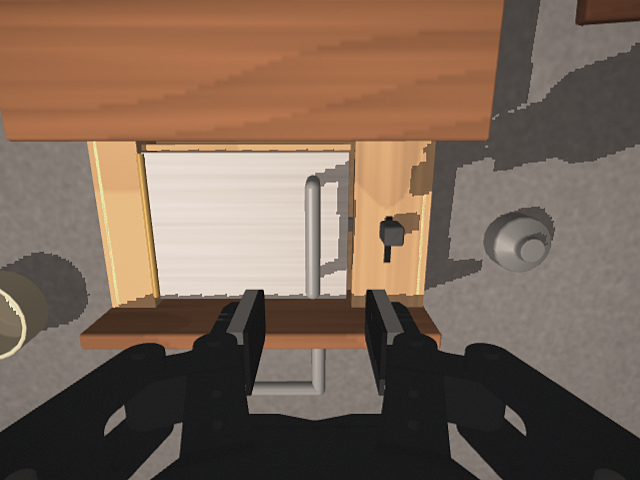

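The wrist view shows the bar centred at (-.165,-.0365) and the knob at (-.164,-.092) in the chest frame. Both match the expected layout, so next I grip the bar and tug.

```bash
cat >> h.py <<'E'
HY,HZ=-.0365+.122,.047
def arc(th,x=-.165):
    a=np.arctan2(.038,.122)+th;r=np.hypot(.038,.122)
    return W(x,HY-r*np.cos(a),HZ+r*np.sin(a)+.006)
E
python3 - <<'E'
from h import *
move_l(W(-.165,-.0365,.091),feed=.1,until_force=8);st("down")
command_gripper(0,40);sleep(.2);st("grip")
r=move_l(arc(.06),feed=.015,until_force=14);print(r);sleep(.3);st("tug")
E
```

```text
down t11.2 tcp [-0.1645 -0.0365  0.0917] F [0.2 0.3 0. ] gap 0.0395
grip t11.7 tcp [-0.1647 -0.0366  0.0915] F [-0.8 -0.5  4.9] gap 0.0086
True
tug t12.4 tcp [-0.1656 -0.0358  0.094 ] F [-0.6  0.2 -2.5] gap 0.0085
```

Run:
```python
from h import *
for k in range(4):
    p=sense()["position"]
    r=move_l(p+ez*.0025,feed=.01,until_force=18);st(f"up {r}");sleep(.2);st(" hold")
    if r: break
```

```text
up True t12.7 tcp [-0.1657 -0.0358  0.0942] F [ 2.5 -0.2 -1.7] gap 0.0082
 hold t12.9 tcp [-0.1657 -0.0358  0.0941] F [ 2.4  0.1 -2. ] gap 0.0083
```

Run:
```python
from h import *
p=sense()["position"]
move_l(p+ez*.002,feed=.01);st("up2");sleep(.4);st(" hold")
```

```text
up2 t13.3 tcp [-0.1657 -0.0356  0.0947] F [  7.2  -0.9 -11.8] gap 0.0083
 hold t13.7 tcp [-0.1657 -0.0356  0.0946] F [  6.1  -0.6 -11.8] gap 0.0080
```

The tug met 12 N after about 2.5 mm of rise, where a free cover would give about 2 N, so the cover is caught. Next is the catch.

Run:
```python
from h import *
move_l(W(-.165,-.0365,.091),feed=.02);st("lowered")
command_gripper(.03)
move_l(W(-.165,-.0365,.14),feed=.15)
command_gripper(.028,30)
move_l(W(-.164,-.092,.13),feed=.15)
r=move_l(W(-.164,-.092,.080),feed=.06,until_force=6);print(r);st("down")
command_gripper(0,30);st("grip knob")
move_l(W(-.174,-.092,.080),feed=.03);st("s1")
r=move_l(W(-.186,-.092,.080),feed=.02,until_force=12);print(r);st("s2")
command_gripper(.028);sleep(.1)
move_l(W(-.18,-.092,.14),feed=.15)
move_l(W(-.165,-.0365,.19),feed=.15)
M=np.stack([cx,cy,ez],1);s=sense();p,d=camera("wrist");c=camera_params("wrist")
cv2.imwrite("pics/w2.png",p[:,:,::-1])
T=c["tool_from_camera"];K=c["K"];v,u=np.mgrid[:480,:640]
Q=np.stack([(u-K[0,2])/K[0,0]*d,(v-K[1,2])/K[1,1]*d,d],-1)@T[:3,:3].T+T[:3,3]
Q=((Q@s["tcp_rot"].T+s["position"])-O)@M;ok=(d>0)
for n,z,y in(("bar",.086,-.036),("knob",.072,-.092)):
    m=ok&(abs(Q[...,2]-z)<.006)&(abs(Q[...,1]-y)<.02)&(abs(Q[...,0]+.165)<.06);print(n,m.sum(),np.percentile(Q[m],[3,50,97],axis=0) if m.any() else 0)
```

```text
lowered t14.1 tcp [-0.1652 -0.0366  0.0916] F [ 0.9 -0.4  3. ] gap 0.0083
False
down t16.7 tcp [-0.1637 -0.092   0.0803] F [-0.8  0.8  0.9] gap 0.0280
grip knob t16.9 tcp [-0.1636 -0.0925  0.0806] F [ 0.1 -0.8  2.9] gap 0.0133
s1 t17.4 tcp [-0.1742 -0.0925  0.0806] F [ 0.1 -2.6  6.3] gap 0.0129
True
s2 t17.9 tcp [-0.1801 -0.0926  0.0806] F [ 0.7 -0.   1.2] gap 0.0131
bar 2081 [[-0.2006 -0.0414  0.0851]
 [-0.1618 -0.0367  0.0884]
 [-0.1279 -0.0321  0.0901]]
knob 483 [[-0.1874 -0.0987  0.0671]
 [-0.1802 -0.092   0.0714]
 [-0.1745 -0.0858  0.0727]]
```

View pics/w2.png

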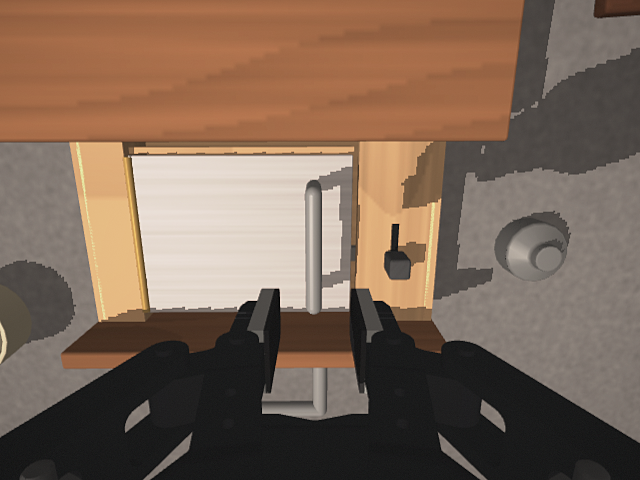

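The knob has moved 16 mm, from -.164 to -.180, and its slot now lies behind it at (395,235). Now I lift.

Run:
```python
from h import *
move_l(W(-.165,-.0365,.091),feed=.1,until_force=8)
command_gripper(0,50);sleep(.2);st("grip")
for th in np.linspace(.06,.84,14):
    if move_l(arc(th),feed=.04,until_force=20): print("force stop",th);st();break
    if round(th*100)%12==0: st("%.2f"%th)
sleep(.5);st("top")
p,d=camera("scene");cv2.imwrite("pics/s2.png",cv2.resize(p[120:400,150:500,::-1],None,fx=2,fy=2))
```

```text
grip t21.2 tcp [-0.1645 -0.0366  0.0918] F [-1.5 -0.9  5.8] gap 0.0080
0.12 t21.9 tcp [-0.1646 -0.0316  0.1056] F [ 3.1 -2.5 -1. ] gap 0.0082
0.24 t22.6 tcp [-0.1646 -0.025   0.1189] F [ 3.6 -4.5 -1.7] gap 0.0083
0.36 t23.2 tcp [-0.1646 -0.0168  0.1318] F [ 3.1 -4.8  1.1] gap 0.0083
0.48 t23.9 tcp [-0.1646 -0.0073  0.1437] F [ 3.2 -6.1  3.7] gap 0.0079
0.60 t24.6 tcp [-0.1646  0.0034  0.154 ] F [ 3.  -7.5  3.6] gap 0.0080
0.72 t25.3 tcp [-0.1646  0.0153  0.1634] F [ 1.8 -8.9  8.4] gap 0.0081
0.84 t26.0 tcp [-0.1646  0.0293  0.1712] F [-0.4 -8.4 12.5] gap 0.0080
top t26.5 tcp [-0.1646  0.0292  0.1711] F [-0.3 -7.1 11.9] gap 0.0079
```

View pics/s2.png

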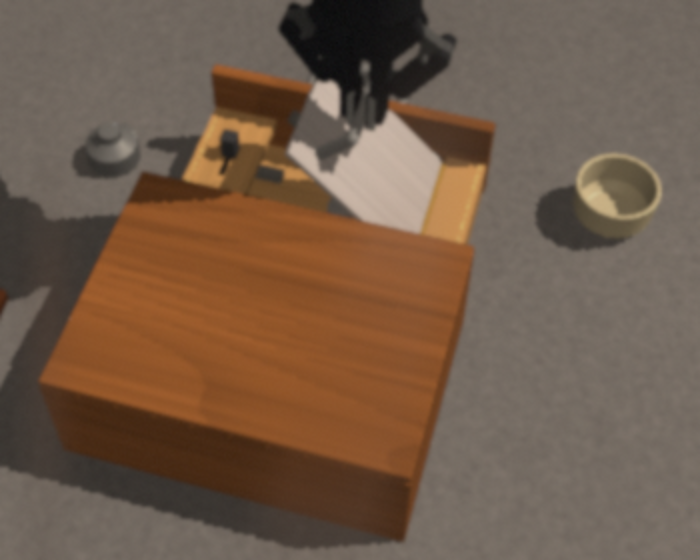

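The scene view shows the cover steeply raised in the fingers. The drawer is out, the knob is at its front end, and the cup and weight stand clear. I'll check that everything is still, then hand in.

Run:
```python
from h import *
st();sleep(1);st();p,d=camera("top")
P=cloud("top",d);print("drawer front/cup/weight depth diff vs after pull:",np.nanmax(abs(d-np.load("pics/top1.npy"))[300:350,195:245]))
d0=np.load("pics/top0.npy");print("cup,wt diff vs start",[float(np.median(abs(d-d0)[a])) for a in(np.s_[300:350,195:245],np.s_[272:302,445:475])])
finish_job()
```

```text
t26.5 tcp [-0.1646  0.0292  0.1711] F [-1.4 -8.  11.3] gap 0.0084
 t27.5 tcp [-0.1646  0.0292  0.1711] F [-0.6 -9.1 11.8] gap 0.0079
drawer front/cup/weight depth diff vs after pull: 0.9298388
cup,wt diff vs start [0.0015391409397125244, 0.0015674233436584473]
the job is handed in; nothing more can be done
```

The job is handed in at about 27.5 s of the 64 s allowed; the hand-in gave no verdict.

- **Drawer:** I pulled it to its stop, and the arm felt the stop at about 0.14 m out.
- **Tug:** I lifted the bar before touching the catch. It rose about 2.5 mm and then met 12 N, so the cover was caught.
- **Catch:** I lowered the cover, released the bar, and slid the knob towards the drawer front. The wrist camera measured 16 mm of travel.
- **Cover:** I lifted it to about 47 degrees, worked out from the gripper's position. The fingers are still holding it there.

**Last checks:**
- Over the last second the gripper did not move and its gap stayed at about 8 mm.
- The last scene picture showed the drawer out, and I did not measure it again after the pull.
- The cup and the counterweight stood clear in that picture. Their median depth change since the start was 1.6 mm, which is no more than sensor noise.

**Disagreements:**
- A maximum-depth comparison around the cup read 0.93 m. I took it for missing depth pixels or the moved arm and did not look into it.
- A steady force of about 14 N remained on the tool while holding, and the gripper sat about 3 mm outside the nominal arc. I left both as they were because the hold was still.

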